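# Set the cutter height on the bench router station

## Task

Get the router station ready for rounding over the next board: clear the plywood offcut off the station into the plywood scrap bin, then pull the lock lever right over to release the height wheel, roll the wheel up ridge by ridge until the figure 6 stands at the pointers, and push the lever fully back to lock it again. Last of all, swing the clear guard fully down over the cutter; leave the other things on the bench where they are.

Things in the scene. Friction and masses are not known exactly. Their poses are not given: they have to be found in the camera images.
- station: Router station: low fixed table on the bench, 300 mm (x) by 450 mm (y); origin at the centre of its underside; x points to its back (away from the worker), y to its left, z up. On it an aluminium plate, 250 x 360 mm, its face 30 mm above the bench (grey rim flush). At (45, 0) mm the round cutter, up to 29 mm above the plate, 38 mm wide; at (20, 72) mm a 9 mm steel pin, 24 mm tall.
- height_wheel (a joint): Cutter height wheel, a black thumbwheel standing up out of the plate, right front; white figures 0 to 9 between its ridges. Value in rad: figure = value / 0.6283 (6 at 3.770), end stops at 0 and 9. It grows as the ridges at the top are pushed to the back (station +x). A spring detent draws it to the nearest whole figure; about 4 N at a ridge moves it on. Starts on 2, 3 or 4.
- wheel_axis (a point): Centre of the height wheel, 12 mm below the plate's face, at (-20, -130) mm of the station; its axis lies along station y. Wheel 40 mm wide, drum radius 43 mm, ten straight ridges across it, 36 degrees apart, 6 mm thick, tips at radius 55 mm. It turns only while the lock lever is released.
- wheel_top (a point): Point right above the wheel's axis at the height of a ridge tip passing there, 43 mm above the plate. With a whole figure set, its land is here and the nearest ridges are 18 degrees before and behind, tips 40 mm above the plate, 17 mm in x from this point. The figure set stands between two upright pointers with white lines, 24 to 30 mm to either side, 26 mm above the plate.
- lock_lever (a joint): Lock lever of the height wheel, left front: steel arm with a black ball of 32 mm, swinging in the station's x-z plane. Value in rad: 0 = locked, leaning 0.6 rad to the back; 1.2 = released, leaning 0.6 rad to the front (to the worker); stops at both. 1 to 2 N at the ball moves it; past upright it falls on by its weight.. Starts locked.
- lever_ball (a point): Centre of the lock lever's ball, 85 mm from the pivot: 85 mm above the plate at both ends of the swing, 100 mm when upright; 48 mm behind the pivot when locked, 48 mm in front of it when released.
- lever_pivot (a point): Pivot of the lock lever, 15 mm above the plate, at (-30, 130) mm of the station; the pivot axis lies along station y.
- guard (a joint): Cutter guard: clear panel in a black frame, 140 mm long, 120 mm wide, 7 mm thick, hinged at its back edge. Value in rad: 0 = down, level over the cutter, on its stop; grows as the free edge swings up and back; starts raised, 0.9 to 1.2. The stiff hinge holds it wherever it is left; about 1 N at the free edge lowers it. A lip at the free edge hangs 20 mm below the panel.
- guard_edge (a point): Middle of the guard's free edge, on its upper face, 140 mm from the hinge axis.
- guard_hinge (a point): Middle of the guard's hinge axis, 70 mm above the plate, at (115, 0) mm of the station; the axis lies along station y. The bracket that carries it is 152 mm wide and rises 80 mm above the plate.
- offcut: Loose offcut of layered plywood lying flat on the plate at the front of the station, 42 mm (its x) by 120 mm (its y) by 18 mm thick, about 65 g; origin at the centre of its underside.
- scrap_bin: Scrap bin: open, fixed plywood box beside the station with a few wood slivers in it, 220 mm (x) by 180 mm (y) by 95 mm tall, walls and floor 8 mm; origin at the centre of its underside. It stands to the left or the right of the station; on the other side stands the crate of skate wheels.
- wheel_crate: Bystander: fixed low wooden crate, 240 x 170 x 55 mm, full of six cream skate wheels (tops 58 mm above the bench); origin at the centre of its underside.
- wrench: Bystander: loose steel wrench, 150 mm, lying on the station to the right of the height wheel.
- sanding_block: Bystander: loose cork sanding block, 55 x 100 x 30 mm, on the back left corner of the station.
- glue_bottle: Bystander: loose white glue bottle, 66 mm diameter, 170 mm tall, behind the station to the left.
- dust_brush: Bystander: loose brush, 170 mm, lying on the station to the left of the lock lever.
- screw_jar: Bystander: loose clear jar with steel lid, 72 mm diameter, 90 mm tall, behind the station to the right.

How it is judged (in metres and radians):
On the way, in this order (a step that is already met when the one before it is completed fails the run):
1. the offcut lies in the scrap bin (x of offcut in the frame of scrap_bin between -0.11 and 0.11 m and y of offcut in the frame of scrap_bin between -0.09 and 0.09 m and z of offcut in the frame of scrap_bin below 0.08 m and contact force between offcut and the fingers below 0.05 N and linear speed of offcut below 0.05 m/s), for 0.2 s.
2. the lock lever is released (value of joint lock_lever above 1 rad), for 0.1 s.
3. the height wheel shows 6 (value of joint height_wheel between 3.61 and 3.93 rad and velocity of joint height_wheel between -0.3 and 0.3 rad/s), for 0.2 s.
4. the lock lever is locked again with the wheel on 6 (value of joint height_wheel between 3.61 and 3.93 rad and value of joint lock_lever below 0.2 rad), for 0.1 s.
5. the guard is down over the cutter (value of joint guard below 0.08 rad), for 0.1 s.
At the end, for the whole second after the job is handed in: The offcut lies at rest in the scrap bin (its centre within the box and less than 80 mm above the bench), the height wheel stands on 6 within 0.16 rad (a quarter of a step), the lock lever is locked (below 0.2 rad) and the guard is down (below 0.08 rad) (all of step 1 and all of step 4 and value of joint guard below 0.08 rad); the robot touches nothing.
It fails at once if a loose bystander (wrench, sanding block, glue bottle, brush, jar) is knocked more than 50 mm away (distance of any of wrench, sanding_block, glue_bottle, dust_brush, screw_jar from where it was at the start of the episode above 0.05 m).
It also fails if it takes over 69 s, if anything falls off the work surface, if the arm or the gripper's body presses on something with over 40 N, if the wrist force passes 120 N, or if a joint passes its speed limit or range.

## Robot

A 6-joint arm with a two-finger parallel gripper is mounted at the origin on the work surface. World frame = base frame: x ahead of the robot, y to its left, z up, the work surface at z = 0. Lengths are in mm, angles in rad, forces in N, time in s.
With the tool pointing down it reaches from about 350 to 975 mm from the base axis. Payload 7.1 kg.
Tool frame: the origin (TCP) lies at the very end of the fingers, on their centre line; the grasp point (between the pads) lies 19 mm behind it (ctrl.pinch_z is the z of the grasp point in the tool frame, in mm); z points along the fingers, y is the direction in which the jaws open and shut (so a half turn about z gives the same grasp; the last joint's range is limited). The gripper opens to 88 mm and grips with 3 to 60 N. Pads are 20 mm wide; open, the fingers measure 115 mm over their backs; the gripper's body (75 mm by 178 mm) begins 61 mm behind the grasp point.
Start: joints at [1.219, 0.423, 1.63, -0, 1.089, -0.019], TCP at [204.15, 590.701, 222.675] pointing down, gripper open.
Joint ranges: [-3, 3], [-0.9, 2.11], [0.09, 2.58], [-1.31, 4.45], [0.11, 2.69], [-2.54, 2.54]. Speed limits (rad/s): [2.39, 2.39, 3.01, 3.14, 3.14, 3.14].

## Interface

Orientations are given as a rotation vector (axis times angle).
In Python, from workcell import get_obs, optics, ctrl gives the robot as it stands.
- The arm moves only by the shell command python3 -m jog 'ROWS'. ROWS is a JSON object of lists of equal length, an entry for each row: "delta_rot": the turn, a rotation vector about the tool's x, y, z in rad, a list of three; "translation": the shift along the tool's x, y, z in mm, a list of three; "hand": the opening, from -1 (shut) to 1 (fully open). In form: {"delta_rot": [[rx, ry, rz], ...], "translation": [[x, y, z], ...], "hand": [hand, ...]}. A call has 1 to 5 rows; each row is the pose to reach, as a shift and turn from the pose commanded when the call began, along the tool's axes at that moment; what a row does not reach only later rows make up. A row lasts 1/10 s, in which the tool goes at most 50 mm and 8.59 degrees, less where a joint would pass 70% of its speed; a pose out of reach is approached as far as the arm can. A call with a gripper value outside its range is refused whole. The fingers move at their own pace and stop on an object; the grip force is fixed at half the most. Time passes only in rows, so rows that repeat a pose let the fingers close. It gives the time, the measured TCP pose, the force and the opening at its end, in the units of the state.
- get_obs(): the state, without advancing time (a new reading comes with each control period).
- optics.get_image(name): name is "side" or "top"; returns the picture (420x560x3 uint8, red, green, blue); there is no depth.
- optics.calibration(name): a dict with "intrinsics" (3x3 intrinsics, pixels), "k1" (the pictures are not rectified: a ray, as slopes to the right and down, at radius r is drawn at 1 + k1 r^2 times it, then the intrinsics apply), "cam_to_world" (4x4, takes a point from camera to world coordinates). Camera axes: x right, y up, looking along -z (the intrinsics and any distortion apply to the point x, -y, -z); pixel columns grow to the right and rows downward; lengths in mm; the calibration is good to about 2 mm. A picture is of the moment at which its call begins. calibration takes no time and is no camera call.
- ctrl.close_job(): hands the job in, once; it reports no verdict.
The state is a dict: "t": time; "qpos": joint angles; "qvel": joint speeds; "joint_torque": joint torques, N m; "ee_pos": TCP position; "orientation": TCP orientation; "ft_force": force on the tool from outside, world axes, zero at the start; "moment": the same for the moment, N m; "width": finger opening in mm.
Only numpy, scipy, OpenCV 4.12 (cv2) and the standard library are available. Lean on these libraries where they do the work, as an engineer would, in place of code of your own. Each camera call takes 0.05 s, during which the arm holds its last target. There are 200 camera calls.

## Working session

There is one attempt and no reset: what is moved stays moved. The work goes in short steps, Python scripts to look and compute and a shell command to move; the robot and the scene stay as the last step left them, time stands still between calls to the robot, and variables do not carry over. Pictures are saved under pics/ and viewed, about 8 in all and at most 12, crops included, and the job is handed in when it is done.

```bash
mkdir -p pics; cat > h.py <<'E'
import numpy as np,cv2
from workcell import get_obs,optics,ctrl
def snap(n,f,crop=None,s=1):
    im=optics.get_image(n)[:,:,::-1].copy()
    cv2.imwrite('pics/raw_'+f,im)
    if crop: x0,y0,x1,y1=crop; im=im[y0:y1,x0:x1]
    if s!=1: im=cv2.resize(im,None,fx=s,fy=s,interpolation=cv2.INTER_CUBIC)
    cv2.imwrite('pics/'+f,im)
def px2w(n,uv,z):
    c=optics.calibration(n);K=np.array(c['intrinsics']);T=np.array(c['cam_to_world']);k=c['k1']
    out=[]
    for u,v in uv:
        d=np.array([(u-K[0,2])/K[0,0],(v-K[1,2])/K[1,1]]);r=d.copy()
        for _ in range(30): r=d/(1+k*(r@r))
        w=T[:3,:3]@np.array([r[0],-r[1],-1]);o=T[:3,3];out.append(o+w*(z-o[2])/w[2])
    return np.array(out)
def w2px(n,P):
    c=optics.calibration(n);K=np.array(c['intrinsics']);T=np.array(c['cam_to_world'])
    p=(np.atleast_2d(P)-T[:3,3])@T[:3,:3];s=np.c_[p[:,0]/-p[:,2],-p[:,1]/-p[:,2]]
    s=s*(1+c['k1']*(s**2).sum(1))[:,None];return s*[K[0,0],K[1,1]]+[K[0,2],K[1,2]]
E
python3 - <<'E'
from h import *
np.set_printoptions(precision=3,suppress=True)
snap('top','t1.png',None,1.42);snap('side','s1.png',None,1.42)
for n in('top','side'):
    c=optics.calibration(n);print(c)
print(get_obs())
E
```

```text
{'intrinsics': array([[481.574,   0.   , 275.051],
       [  0.   , 481.574, 208.636],
       [  0.   ,   0.   ,   1.   ]]), 'k1': -0.009883688554154273, 'cam_to_world': array([[   0.   ,    0.994,   -0.108,  432.999],
       [  -1.   ,    0.002,    0.013,    5.095],
       [   0.013,    0.108,    0.994, 1170.55 ],
       [   0.   ,    0.   ,    0.   ,    1.   ]])}
{'intrinsics': array([[501.746,   0.   , 279.805],
       [  0.   , 501.746, 206.635],
       [  0.   ,   0.   ,   1.   ]]), 'k1': -0.11827092085859518, 'cam_to_world': array([[   0.704,    0.555,   -0.442,    7.675],
       [  -0.71 ,    0.559,   -0.429, -543.507],
       [   0.009,    0.616,    0.788, 1068.165],
       [   0.   ,    0.   ,    0.   ,    1.   ]])}
{'t': 0.1, 'qpos': array([ 1.219,  0.424,  1.631,  0.   ,  1.089, -0.019]), 'qvel': array([ 0.   , -0.002, -0.003,  0.   , -0.001,  0.   ]), 'joint_torque': array([  0.   , -54.562, -27.432,   0.064,   0.019,  -0.   ]), 'ee_pos': array([203.996, 590.262, 221.994]), 'orientation': array([-0.52 , -3.098,  0.002]), 'ft_force': array([ 0.019, -0.224, -0.062]), 'moment': array([ 0.025, -0.018, -0.018]), 'width': 88.07840445180979}
```

View pics/t1.png

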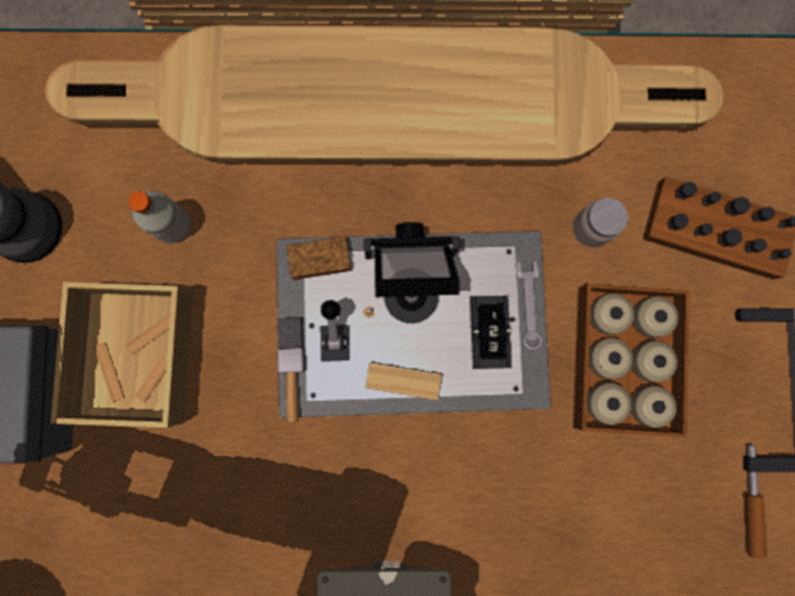

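View pics/s1.png

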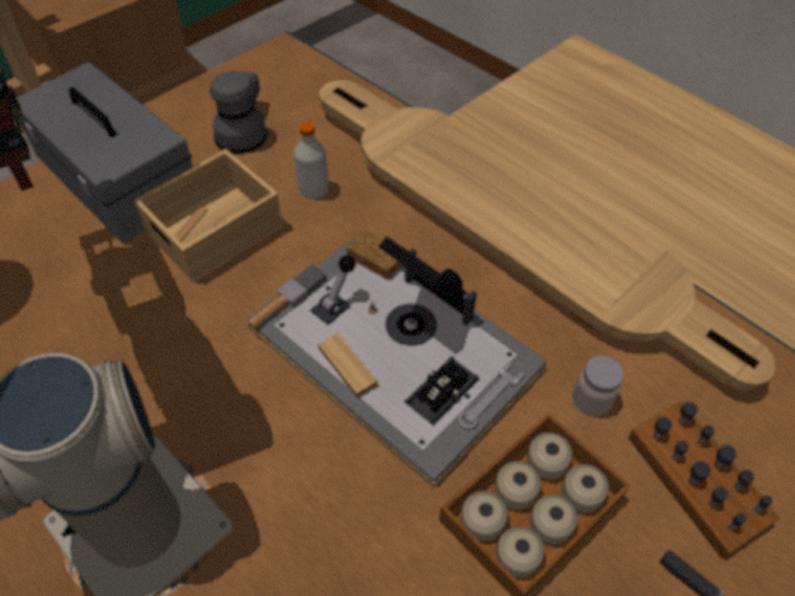

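The top view shows the station, with corners at about (277,238), (541,232), (550,407) and (279,415) at 1.42x. The bin is on the left and the offcut is at (404,380). The wheel seems to show 2. I'll enlarge this to measure.

```bash
python3 - <<'E'
import cv2
im=cv2.imread('pics/raw_t1.png')[155:300,190:390]
cv2.imwrite('pics/t1c.png',cv2.resize(im,None,fx=4,fy=4,interpolation=cv2.INTER_CUBIC))
E
```

```text
(no output)
```

View pics/t1c.png

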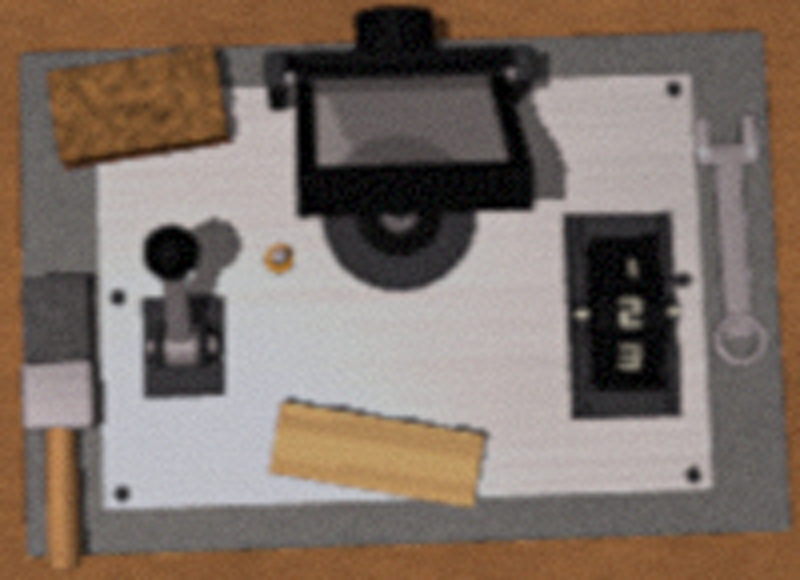

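```bash
cat >> h.py <<'E'
def fit(local,world):
    l=np.array(local,float);w=np.array(world)[:,:2];lm,wm=l.mean(0),w.mean(0);a=l-lm;b=w-wm
    th=np.arctan2((a[:,0]*b[:,1]-a[:,1]*b[:,0]).sum(),(a*b).sum());c,s=np.cos(th),np.sin(th);R=np.array([[c,-s],[s,c]])
    t=wm-R@lm;return th,t,R,(l@R.T+t-w)
E
python3 - <<'E'
from h import *
np.set_printoptions(precision=1,suppress=True)
cr=lambda L:[(190+x/4-.4,155+y/4-.4) for x,y in L]
pl=px2w('top',cr([(97,88),(690,75),(712,487),(103,508)]),30)
st=px2w('top',cr([(20,56),(762,32),(790,528),(28,555)]),30)
th,t,R,e=fit([(125,180),(125,-180),(-125,-180),(-125,180),(150,225),(150,-225),(-150,-225),(-150,225)],np.r_[pl,st]);print('st',th.round(4),t);print(e)
oc=px2w('top',cr([(285,400),(487,432),(475,505),(270,472)]),48)
o=fit([(21,60),(21,-60),(-21,-60),(-21,60)],oc);print('oc',o[0].round(3),o[1],o[3])
b=px2w('top',[(x/1.42,y/1.42) for x,y in [(62,284),(178,285),(168,426),(57,422)]],95)
q=fit([(110,90),(110,-90),(-110,-90),(-110,90)],b);print('bin',q[0].round(3),q[1],q[3])
np.savez('st.npz',th=th,t=t)
P=lambda x,y,z:np.r_[R@[x,y]+t,z]
for n,p in dict(wheeltop=(-20,-130,73),axis=(-20,-130,18),ball=(18,130,115),ballrel=(-78,130,115),piv=(-30,130,45),hinge=(115,0,100)).items():
    print(n,P(*p),w2px('top',P(*p))[0],w2px('side',P(*p))[0])
# guard edge
for a in(.9,1.,1.1,1.2):
    p=P(115-140*np.cos(a),0,100+140*np.sin(a));print(a,p,(w2px('top',p)[0]-[190,155])*4,w2px('side',p)[0]*1.42)
E
```

```text
st 0.0326 [514.5 -45.2]
[[-0.9  2. ]
 [ 2.  -1.4]
 [-2.1 -1.3]
 [-1.7  0.8]
 [ 3.3  1.4]
 [ 2.  -1.4]
 [-1.7 -1.6]
 [-1.   1.6]]
oc -0.161 [418.1 -31.4] [[ 0.3  1.2]
 [-0.5 -0.1]
 [-0.  -0.6]
 [ 0.2 -0.6]]
bin -0.015 [459.7 419.5] [[ 2.  -1.9]
 [ 0.6  1. ]
 [ 0.3 -3.8]
 [-3.   4.7]]
wheeltop [ 498.7 -175.8   73. ] [347.8 232.2] [312.6 264.7]
axis [ 498.7 -175.8   18. ] [344.1 233.6] [311.1 276.7]
ball [528.2  85.3 115. ] [232.2 217.6] [244.4 185.1]
ballrel [432.3  82.2 115. ] [233.2 261.5] [216.  207.1]
piv [480.2  83.7  45. ] [235.  240.8] [232.3 213.2]
hinge [629.4 -41.5 100. ] [289.4 173.6] [308.9 194.7]
0.9 [542.4 -44.3 209.7] [413.3 205.6] [406.5 263.4]
1.0 [553.8 -43.9 217.8] [413.3 181. ] [411.5 256.1]
1.1 [565.9 -43.5 224.8] [413.1 155. ] [416.7 249. ]
1.2 [578.7 -43.1 230.5] [412.8 127.8] [422.2 242.2]
```

The figure set is 2, so four steps up. I've located the station, the offcut and the bin (on the left). Next is a helper that works out the tool-frame shifts.

```bash
cat >> h.py <<'E'
from scipy.spatial.transform import Rotation as Ro
def pose(yaw):
    y=np.array([np.cos(yaw),np.sin(yaw),0]);z=np.array([0,0,-1.]);return Ro.from_matrix(np.c_[np.cross(y,z),y,z])
def plan(wps,dmax=210,rmax=.65):
    o=get_obs();p=np.array(o['ee_pos']);R=Ro.from_rotvec(o['orientation'])
    for w in wps:
        q=np.array(w[:3],float);Q=pose(w[3]);D=(R.inv()*Q).as_rotvec();n=max(1,int(np.ceil(max(np.linalg.norm(q-p)/dmax,np.linalg.norm(D)/rmax))))
        print('->',w)
        for i in range(n):
            t=R.inv().apply((q-p)/n);t=(R*Ro.from_rotvec(D*i/n)).inv().apply((q-p)/n)
            print('   T',[round(float(v),1) for v in t],'R',[round(float(v),3) for v in D/n])
        p,R=q,Q
_s=None
def S(x,y,z):
    d=np.load('st.npz');c,s=np.cos(d['th']),np.sin(d['th']);return [float(v) for v in np.r_[np.array([[c,-s],[s,c]])@[x,y]+d['t'],z]]
YS=0.0326
E
python3 - <<'E'
from h import *
plan([(418,-31,220,-.161),(418,-31,60,-.161),(418,-31,33.5,-.161),(418,-31,170,-.161),(460,420,170,-.01),(460,420,60,-.01)])
E
```

```text
-> (418, -31, 220, -0.161)
   T [-101.3, -129.3, 0.7] R [-0.0, 0.0, 0.35]
   T [-139.5, -86.8, 0.6] R [-0.0, 0.0, 0.35]
   T [-160.8, -33.7, 0.6] R [-0.0, 0.0, 0.35]
   T [-162.6, 23.4, 0.5] R [-0.0, 0.0, 0.35]
-> (418, -31, 60, -0.161)
   T [0.0, 0.0, 160.0] R [0.0, 0.0, 0.0]
-> (418, -31, 33.5, -0.161)
   T [0.0, 0.0, 26.5] R [0.0, 0.0, 0.0]
-> (418, -31, 170, -0.161)
   T [0.0, 0.0, -136.5] R [0.0, 0.0, 0.0]
-> (460, 420, 170, -0.01)
   T [150.6, -10.3, 0.0] R [0.0, 0.0, -0.05]
   T [151.0, -2.7, 0.0] R [0.0, 0.0, -0.05]
   T [150.9, 4.9, 0.0] R [0.0, 0.0, -0.05]
-> (460, 420, 60, -0.01)
   T [0.0, 0.0, 110.0] R [0.0, 0.0, 0.0]
```

```bash

python3 -m jog '{"translation":[[-101,-129,0.7],[-101,-129,0.7],[-101,-129,0.7],[-101,-129,0.7],[-101,-129,0.7]],"delta_rot":[[0,0,0.35],[0,0,0.35],[0,0,0.35],[0,0,0.35],[0,0,0.35]],"hand":[1,1,1,1,1]}'
python3 -m jog '{"translation":[[-139.5,-87,0.6],[-139.5,-87,0.6],[-139.5,-87,0.6],[-139.5,-87,0.6],[-139.5,-87,0.6]],"delta_rot":[[0,0,0.35],[0,0,0.35],[0,0,0.35],[0,0,0.35],[0,0,0.35]],"hand":[1,1,1,1,1]}'
python3 -m jog '{"translation":[[-161,-34,0.6],[-161,-34,0.6],[-161,-34,0.6],[-161,-34,0.6],[-161,-34,0.6]],"delta_rot":[[0,0,0.35],[0,0,0.35],[0,0,0.35],[0,0,0.35],[0,0,0.35]],"hand":[1,1,1,1,1]}'
python3 -m jog '{"translation":[[-162.5,23.5,0.5],[-162.5,23.5,0.5],[-162.5,23.5,0.5],[-162.5,23.5,0.5],[-162.5,23.5,0.5]],"delta_rot":[[0,0,0.35],[0,0,0.35],[0,0,0.35],[0,0,0.35],[0,0,0.35]],"hand":[1,1,1,1,1]}'
python3 - <<'E'
from h import *
plan([(418,-31,70,-.161),(418,-31,33.5,-.161)])
E
```

```text
t: 0.6
ee_pos: [257.9, 434.4, 222.0]
orientation: [-1.054, -2.959, 0.001]
ft_force: [-0.5, 0.3, 0.1]
width: 88.1
t: 1.1
ee_pos: [311.7, 280.3, 221.7]
orientation: [1.553, 2.731, 0.001]
ft_force: [0.7, 1.0, -0.5]
width: 87.9
t: 1.6
ee_pos: [365.8, 124.8, 221.1]
orientation: [2.005, 2.418, 0.002]
ft_force: [-0.3, 0.7, -0.4]
width: 87.6
t: 2.1
ee_pos: [419.5, -30.5, 220.4]
orientation: [2.394, 2.033, 0.001]
ft_force: [-0.1, 0.0, -0.0]
width: 87.7
-> (418, -31, 70, -0.161)
   T [-0.8, -1.5, 150.4] R [0.001, -0.0, -0.002]
-> (418, -31, 33.5, -0.161)
   T [0.0, 0.0, 36.5] R [0.0, 0.0, 0.0]
```

Motion tracks well. Next I descend and grip.

```bash

python3 -m jog '{"translation":[[-0.8,-1.5,40],[-0.8,-1.5,80],[-0.8,-1.5,120],[-0.8,-1.5,150],[-0.8,-1.5,150]],"delta_rot":[[0,0,0],[0,0,0],[0,0,0],[0,0,0],[0,0,0]],"hand":[1,1,1,1,1]}'
python3 -m jog '{"translation":[[0,0,15],[0,0,30],[0,0,36],[0,0,36],[0,0,36]],"delta_rot":[[0,0,0],[0,0,0],[0,0,0],[0,0,0],[0,0,0]],"hand":[1,1,1,1,-1]}'
python3 -m jog '{"translation":[[0,0,0],[0,0,0],[0,0,0],[0,0,0],[0,0,0]],"delta_rot":[[0,0,0],[0,0,0],[0,0,0],[0,0,0],[0,0,0]],"hand":[-1,-1,-1,-1,-1]}'
python3 -m jog '{"translation":[[0,0,0],[0,0,0],[0,0,-20],[0,0,-50],[0,0,-50]],"delta_rot":[[0,0,0],[0,0,0],[0,0,0],[0,0,0],[0,0,0]],"hand":[-1,-1,-1,-1,-1]}'
python3 - <<'E'
from h import *
plan([(418,-31,170,-.161),(460,420,170,-.01),(460,420,60,-.01)])
E
```

```text
t: 2.6
ee_pos: [413.6, -28.7, 67.3]
orientation: [-2.387, -2.034, 0.008]
ft_force: [-0.5, 0.1, 1.1]
width: 87.7
t: 3.1
ee_pos: [416.7, -30.7, 35.2]
orientation: [2.392, 2.035, 0.001]
ft_force: [-0.5, 0.1, 0.9]
width: 82.9
t: 3.6
ee_pos: [416.0, -31.3, 34.3]
orientation: [2.394, 2.034, 0.0]
ft_force: [0.7, 0.7, 1.3]
width: 43.6
t: 4.1
ee_pos: [417.7, -31.4, 86.4]
orientation: [2.392, 2.032, 0.005]
ft_force: [0.0, 0.2, -0.8]
width: 41.9
-> (418, -31, 170, -0.161)
   T [0.4, 0.7, -83.6] R [0.004, -0.0, -0.001]
-> (460, 420, 170, -0.01)
   T [150.6, -10.3, 0.0] R [0.0, 0.0, -0.05]
   T [151.0, -2.7, 0.0] R [0.0, 0.0, -0.05]
   T [150.9, 4.9, 0.0] R [0.0, 0.0, -0.05]
-> (460, 420, 60, -0.01)
   T [0.0, 0.0, 110.0] R [0.0, 0.0, 0.0]
```

Gripped at 42 mm. Next I carry it to the bin, lower and release.

```bash

python3 -m jog '{"translation":[[0,0,-40],[0,0,-84],[0,0,-84]],"delta_rot":[[0,0,0],[0,0,0],[0,0,0]],"hand":[-1,-1,-1]}'
python3 -m jog '{"translation":[[30,-2,0],[60,-4,0],[90,-6,0],[120,-8,0],[150,-10,0]],"delta_rot":[[0,0,-0.01],[0,0,-0.02],[0,0,-0.03],[0,0,-0.04],[0,0,-0.05]],"hand":[-1,-1,-1,-1,-1]}'
python3 -m jog '{"translation":[[30,-0.5,0],[60,-1,0],[90,-1.5,0],[120,-2,0],[151,-2.7,0]],"delta_rot":[[0,0,-0.01],[0,0,-0.02],[0,0,-0.03],[0,0,-0.04],[0,0,-0.05]],"hand":[-1,-1,-1,-1,-1]}'
python3 -m jog '{"translation":[[40,1,0],[80,2,0],[120,4,0],[151,5,0],[151,5,0]],"delta_rot":[[0,0,-0.01],[0,0,-0.02],[0,0,-0.03],[0,0,-0.05],[0,0,-0.05]],"hand":[-1,-1,-1,-1,-1]}'
python3 -m jog '{"translation":[[0,0,30],[0,0,65],[0,0,100],[0,0,115],[0,0,115]],"delta_rot":[[0,0,0],[0,0,0],[0,0,0],[0,0,0],[0,0,0]],"hand":[-1,-1,-1,-1,-1]}'
python3 -m jog '{"translation":[[0,0,0],[0,0,0],[0,0,0],[0,0,-20],[0,0,-50]],"delta_rot":[[0,0,0],[0,0,0],[0,0,0],[0,0,0],[0,0,0]],"hand":[1,1,1,1,1]}'
python3 -m jog '{"translation":[[0,0,-50],[0,0,-100],[0,0,-120],[0,0,-120],[0,0,-120]],"delta_rot":[[0,0,0],[0,0,0],[0,0,0],[0,0,0],[0,0,0]],"hand":[1,1,1,1,1]}'
python3 - <<'E'
from h import *
b=S(18,130,0)
plan([(b[0],b[1],220,YS),(b[0],b[1],105,YS)])
E
```

```text
t: 4.4
ee_pos: [418.9, -31.5, 171.8]
orientation: [2.389, 2.031, 0.009]
ft_force: [0.6, 0.6, -0.5]
width: 41.6
t: 4.9
ee_pos: [429.5, 119.5, 166.6]
orientation: [-2.341, -2.093, 0.003]
ft_force: [-0.3, 0.7, -0.5]
width: 42.0
t: 5.4
ee_pos: [443.7, 269.6, 166.2]
orientation: [-2.288, -2.152, 0.004]
ft_force: [-0.7, -0.6, -1.1]
width: 41.7
t: 5.9
ee_pos: [458.6, 422.4, 166.0]
orientation: [-2.231, -2.211, -0.0]
ft_force: [-0.1, -0.0, -1.5]
width: 41.6
t: 6.4
ee_pos: [457.0, 417.0, 50.1]
orientation: [-2.235, -2.207, 0.01]
ft_force: [-0.1, -0.2, 0.1]
width: 41.6
t: 6.9
ee_pos: [458.2, 418.6, 103.4]
orientation: [-2.235, -2.208, 0.003]
ft_force: [0.2, 0.3, -0.0]
width: 78.5
t: 7.4
ee_pos: [458.8, 419.2, 224.0]
orientation: [2.235, 2.208, 0.002]
ft_force: [-0.9, 1.0, 0.4]
width: 87.8
-> (528.2242889766084, 85.30569331823895, 220, 0.0326)
   T [-166.5, 36.7, 1.9] R [0.001, -0.001, -0.022]
   T [-167.3, 33.0, 1.9] R [0.001, -0.001, -0.022]
-> (528.2242889766084, 85.30569331823895, 105, 0.0326)
   T [0.0, 0.0, 115.0] R [0.0, 0.0, 0.0]
```

```bash

python3 -m jog '{"translation":[[-40,9,0],[-80,18,0],[-120,27,1],[-166,37,2],[-166,37,2]],"delta_rot":[[0,0,-0.02],[0,0,-0.02],[0,0,-0.02],[0,0,-0.02],[0,0,-0.02]],"hand":[1,1,1,1,1]}'
python3 -m jog '{"translation":[[-40,8,0],[-80,16,0],[-120,24,1],[-167,33,2],[-167,33,2]],"delta_rot":[[0,0,-0.02],[0,0,-0.02],[0,0,-0.02],[0,0,-0.02],[0,0,-0.02]],"hand":[1,1,1,1,1]}'
python3 - <<'E'
from h import *
snap('side','s2.png',(60,80,400,340),2.3)
b=S(18,130,0)
plan([(b[0],b[1],105,YS),(*S(-105,130,105),YS)])
E
```

```text
t: 7.9
ee_pos: [493.1, 247.9, 219.1]
orientation: [-2.217, -2.225, 0.008]
ft_force: [-0.6, 0.2, -1.1]
width: 87.9
t: 8.4
ee_pos: [528.1, 82.4, 217.8]
orientation: [-2.194, -2.247, 0.004]
ft_force: [0.1, 0.9, 0.5]
width: 87.9
-> (528.2242889766084, 85.30569331823895, 105, 0.0326)
   T [0.8, 0.8, 112.9] R [-0.002, 0.0, -0.009]
-> (405.2896748637677, 81.29562437531854, 105.0, 0.0326)
   T [-0.0, -123.0, 0.0] R [0.0, 0.0, 0.0]
```

View pics/s2.png

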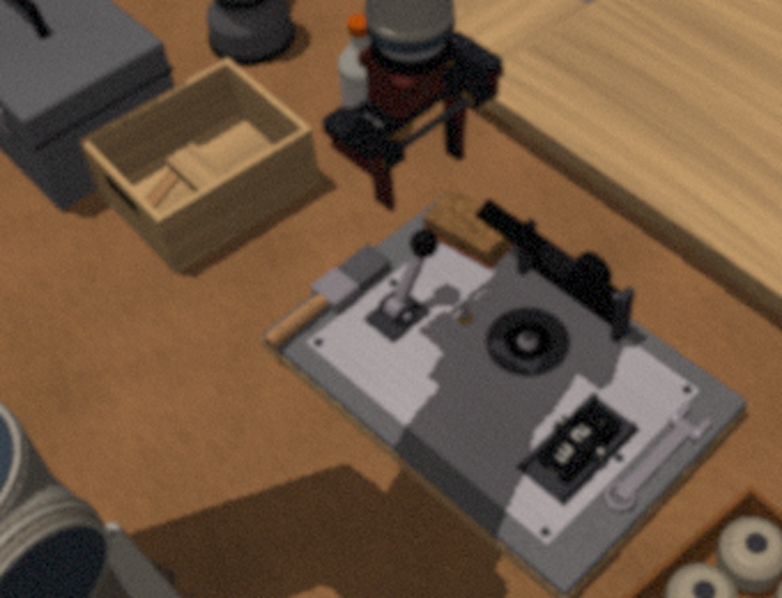

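The offcut seems to lie in the bin, with its light top at (235,150). The lever ball at (423,240) is below the open fingers. Next I lower and pull the lever.

```bash

python3 -m jog '{"translation":[[1,1,40],[1,1,80],[1,1,113],[1,1,113],[1,1,113]],"delta_rot":[[0,0,-0.01],[0,0,-0.01],[0,0,-0.01],[0,0,-0.01],[0,0,-0.01]],"hand":[1,1,1,1,1]}'
python3 -m jog '{"translation":[[0,-15,0],[0,-30,0],[0,-45,0],[0,-60,0],[0,-70,0]],"delta_rot":[[0,0,0],[0,0,0],[0,0,0],[0,0,0],[0,0,0]],"hand":[1,1,1,1,1]}'
python3 -m jog '{"translation":[[0,-10,0],[0,-20,0],[0,-30,0],[0,-40,0],[0,-50,0]],"delta_rot":[[0,0,0],[0,0,0],[0,0,0],[0,0,0],[0,0,0]],"hand":[1,1,1,1,1]}'
python3 -m jog '{"translation":[[0,-2,0],[0,-2,0],[0,8,0],[0,8,0]],"delta_rot":[[0,0,0],[0,0,0],[0,0,0],[0,0,0]],"hand":[1,1,1,1]}'
python3 -m jog '{"translation":[[0,0,-40],[0,0,-80],[0,0,-115],[0,0,-115]],"delta_rot":[[0,0,0],[0,0,0],[0,0,0],[0,0,0]],"hand":[1,1,1,1]}'
python3 - <<'E'
from h import *
c=-20-28-57.5
plan([(*S(c,-130,220),YS),(*S(c,-130,64),YS),(*S(c+8,-130,64),YS)])
E
```

```text
t: 8.95
ee_pos: [528.5, 88.3, 105.9]
orientation: [-2.176, -2.264, 0.003]
ft_force: [0.5, -0.8, 0.6]
width: 88.0
t: 9.45
ee_pos: [460.4, 85.3, 108.6]
orientation: [2.176, 2.262, 0.006]
ft_force: [2.0, 0.5, 0.7]
width: 88.2
t: 9.95
ee_pos: [408.1, 82.4, 106.1]
orientation: [-2.179, -2.263, 0.001]
ft_force: [0.4, 0.2, -0.1]
width: 88.0
t: 10.35
ee_pos: [419.6, 83.1, 106.6]
orientation: [2.178, 2.262, 0.003]
ft_force: [0.8, 0.3, 0.1]
width: 87.7
t: 10.75
ee_pos: [420.6, 83.3, 225.5]
orientation: [2.175, 2.259, 0.011]
ft_force: [1.2, -0.6, -0.6]
width: 87.6
-> (413.26650915728715, -178.5824626475271, 220.0, 0.0326)
   T [-130.7, -8.7, 2.5] R [0.004, -0.001, 0.003]
   T [-130.7, -8.3, 2.6] R [0.004, -0.001, 0.003]
-> (413.26650915728715, -178.5824626475271, 64.0, 0.0326)
   T [0.0, 0.0, 156.0] R [0.0, 0.0, 0.0]
-> (421.2622564166589, -178.32164515530465, 64.0, 0.0326)
   T [0.0, 8.0, 0.0] R [0.0, 0.0, 0.0]
```

```bash

python3 -m jog '{"translation":[[-40,-3,0],[-80,-5,1],[-131,-9,2],[-131,-9,2]],"delta_rot":[[0,0,0],[0,0,0],[0,0,0],[0,0,0]],"hand":[1,1,1,1]}'
python3 -m jog '{"translation":[[-40,-3,0],[-80,-5,1],[-131,-8,2],[-131,-8,2],[-131,-8,2]],"delta_rot":[[0,0,0],[0,0,0],[0,0,0],[0,0,0],[0,0,0]],"hand":[1,1,1,1,1]}'
python3 -m jog '{"translation":[[0,0,40],[0,0,80],[0,0,120],[0,0,140],[0,0,140]],"delta_rot":[[0,0,0],[0,0,0],[0,0,0],[0,0,0],[0,0,0]],"hand":[1,1,1,1,1]}'
python3 - <<'E'
from h import *
snap('side','s3.png',(170,120,400,300),3.4)
c=-20-28-57.5
plan([(*S(c,-130,64),YS),(*S(c+8,-130,64),YS),(*S(-20-46.5,-130,64),YS)])
E
```

```text
t: 11.15
ee_pos: [412.9, -52.8, 218.6]
orientation: [2.185, 2.257, -0.002]
ft_force: [-0.7, 0.5, 0.6]
width: 88.0
t: 11.65
ee_pos: [409.9, -179.9, 216.5]
orientation: [-2.181, -2.259, 0.0]
ft_force: [0.2, 0.7, 0.2]
width: 87.7
t: 12.15
ee_pos: [408.3, -176.8, 74.7]
orientation: [-2.172, -2.261, 0.003]
ft_force: [-0.5, 0.5, -0.3]
width: 87.7
-> (413.26650915728715, -178.5824626475271, 64.0, 0.0326)
   T [-1.2, 3.9, 12.2] R [-0.003, -0.002, 0.007]
-> (421.2622564166589, -178.32164515530465, 64.0, 0.0326)
   T [0.0, 8.0, 0.0] R [0.0, 0.0, 0.0]
-> (452.2457770467244, -177.31097737294257, 64.0, 0.0326)
   T [0.0, 31.0, 0.0] R [0.0, 0.0, 0.0]
```

View pics/s3.png

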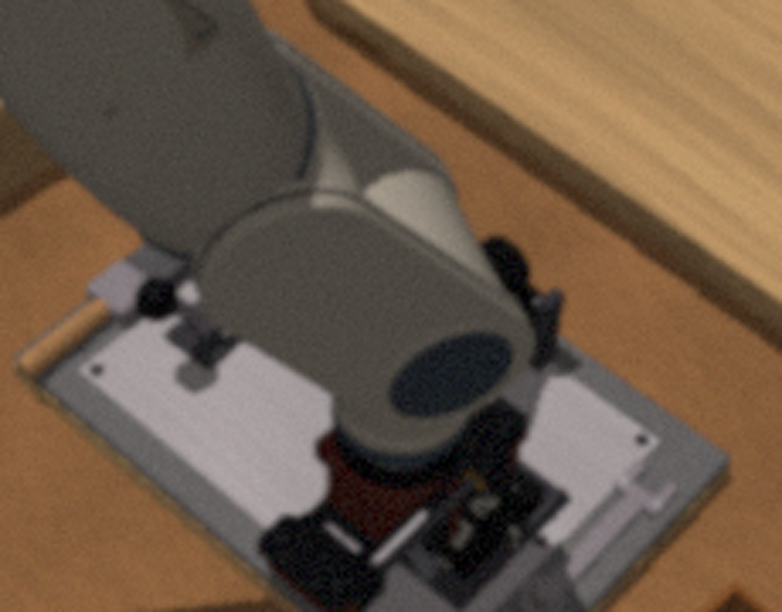

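The lever is released, with its ball leaning to the front at (155,297). Now the first ridge push, slowly.

```bash

python3 -m jog '{"translation":[[-1,4,6],[-1,4,11],[-1,4,11]],"delta_rot":[[0,0,0],[0,0,0],[0,0,0]],"hand":[1,1,1]}'
python3 -m jog '{"translation":[[0,6,0],[0,12,0]],"delta_rot":[[0,0,0],[0,0,0]],"hand":[1,1]}'
python3 -m jog '{"translation":[[0,5,0],[0,10,0]],"delta_rot":[[0,0,0],[0,0,0]],"hand":[1,1]}'
python3 -m jog '{"translation":[[0,5,0],[0,10,0]],"delta_rot":[[0,0,0],[0,0,0]],"hand":[1,1]}'
python3 -m jog '{"translation":[[0,4,0],[0,7,0],[0,7,0]],"delta_rot":[[0,0,0],[0,0,0],[0,0,0]],"hand":[1,1,1]}'
python3 - <<'E'
from h import *
print(get_obs()['ee_pos'])
plan([(*S(-20-46.5,-130,64),YS)])
snap('top','t4.png',(240,150,400,270),5)
E
```

```text
t: 12.5
ee_pos: [414.7, -180.4, 66.6]
orientation: [2.178, 2.263, 0.001]
ft_force: [-0.2, 0.7, 1.1]
width: 87.8
t: 12.7
ee_pos: [426.9, -180.3, 66.8]
orientation: [2.179, 2.262, 0.001]
ft_force: [0.4, -0.7, -0.0]
width: 87.5
t: 12.9
ee_pos: [436.1, -179.6, 66.5]
orientation: [-2.178, -2.263, 0.001]
ft_force: [-2.5, 1.5, 1.9]
width: 87.7
t: 13.1
ee_pos: [447.0, -179.4, 66.4]
orientation: [2.178, 2.263, 0.001]
ft_force: [-0.1, 0.1, 0.2]
width: 88.0
t: 13.4
ee_pos: [453.9, -179.1, 66.3]
orientation: [2.178, 2.263, 0.0]
ft_force: [0.0, 0.2, 0.9]
width: 87.8
[ 453.85663582 -179.09117228   66.29299521]
-> (452.2457770467244, -177.31097737294257, 64.0, 0.0326)
   T [1.8, -1.5, 2.3] R [0.001, 0.0, 0.006]
```

View pics/t4.png

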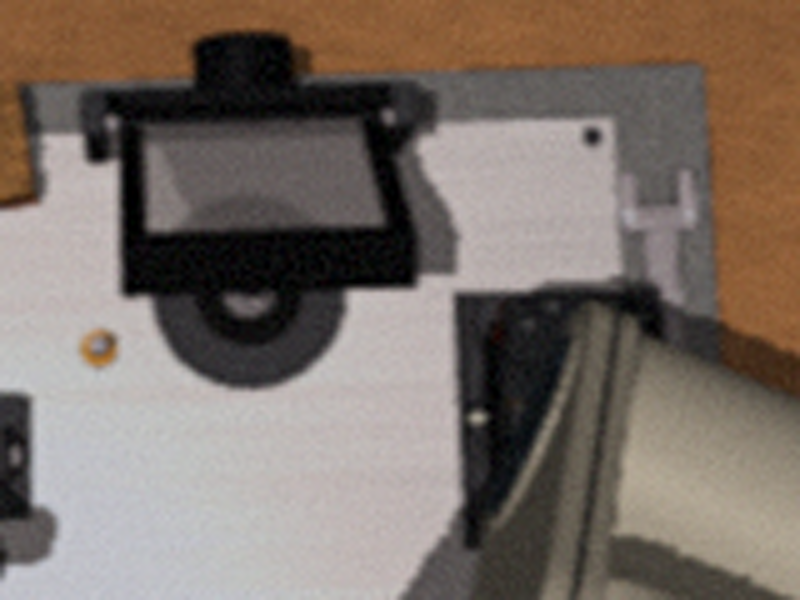

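```bash

python3 -m jog '{"translation":[[0,0,-20],[0,-10,-40],[0,-40,-40],[0,-50,-40],[0,-50,-40]],"delta_rot":[[0,0,0],[0,0,0],[0,0,0],[0,0,0],[0,0,0]],"hand":[1,1,1,1,1]}'
python3 - <<'E'
from h import *
snap('side','s5.png',(260,230,360,310),7)
c=-20-28-57.5
plan([(*S(c,-130,66),YS)])
E
```

```text
t: 13.95
ee_pos: [401.7, -180.6, 106.1]
orientation: [-2.179, -2.261, 0.001]
ft_force: [0.7, 0.2, -0.0]
width: 87.9
-> (413.26650915728715, -178.5824626475271, 66.0, 0.0326)
   T [2.0, 10.2, 40.2] R [0.0, -0.0, 0.004]
```

View pics/s5.png

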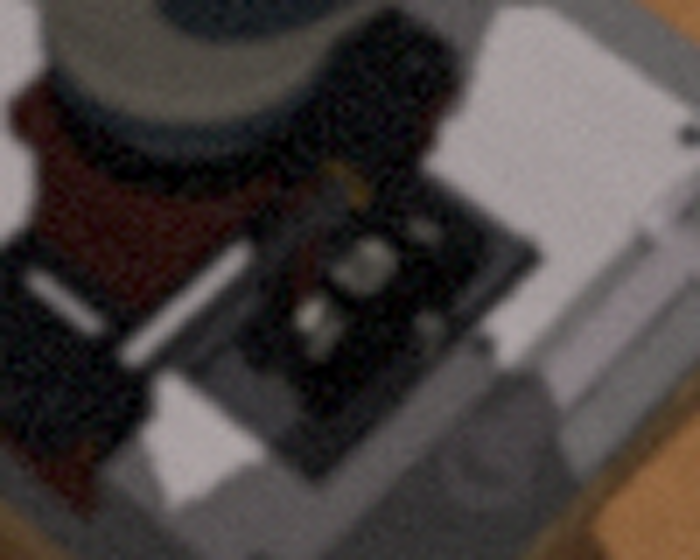

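The middle figure now looks like a 3, as expected, though it's blurred. Three more identical strokes follow.

```bash

python3 -m jog '{"translation":[[1,12,20],[1,12,40],[1,12,40],[1,20,40],[1,27,40]],"delta_rot":[[0,0,0],[0,0,0],[0,0,0],[0,0,0],[0,0,0]],"hand":[1,1,1,1,1]}'
python3 -m jog '{"translation":[[0,5,0],[0,10,0],[0,15,0],[0,20,0],[0,25,0]],"delta_rot":[[0,0,0],[0,0,0],[0,0,0],[0,0,0],[0,0,0]],"hand":[1,1,1,1,1]}'
python3 -m jog '{"translation":[[0,0,0],[0,0,-20],[0,-10,-40],[0,-40,-40],[0,-52,-40]],"delta_rot":[[0,0,0],[0,0,0],[0,0,0],[0,0,0],[0,0,0]],"hand":[1,1,1,1,1]}'
python3 -m jog '{"translation":[[0,0,0],[0,12,20],[0,12,40],[0,12,40],[0,20,40]],"delta_rot":[[0,0,0],[0,0,0],[0,0,0],[0,0,0],[0,0,0]],"hand":[1,1,1,1,1]}'
python3 -m jog '{"translation":[[0,7,0],[0,13,0],[0,18,0],[0,23,0],[0,28,0]],"delta_rot":[[0,0,0],[0,0,0],[0,0,0],[0,0,0],[0,0,0]],"hand":[1,1,1,1,1]}'
python3 -m jog '{"translation":[[0,4,0],[0,4,0],[0,4,-20],[0,-10,-40],[0,-40,-40]],"delta_rot":[[0,0,0],[0,0,0],[0,0,0],[0,0,0],[0,0,0]],"hand":[1,1,1,1,1]}'
python3 - <<'E'
from h import *
c=-20-28-57.5
plan([(*S(c,-130,66),YS)])
E
```

```text
t: 14.5
ee_pos: [430.8, -178.9, 66.8]
orientation: [-2.178, -2.263, 0.001]
ft_force: [-5.5, 0.7, 4.0]
width: 88.0
t: 15.0
ee_pos: [456.0, -178.1, 66.4]
orientation: [2.178, 2.263, 0.001]
ft_force: [0.3, -0.2, 0.3]
width: 87.7
t: 15.5
ee_pos: [401.1, -179.5, 106.4]
orientation: [-2.178, -2.262, 0.001]
ft_force: [-0.4, 0.2, -0.6]
width: 87.7
t: 16.0
ee_pos: [422.7, -178.8, 65.8]
orientation: [-2.178, -2.261, 0.001]
ft_force: [-0.1, -0.4, 0.1]
width: 87.5
t: 16.5
ee_pos: [452.2, -178.2, 66.6]
orientation: [2.178, 2.262, 0.001]
ft_force: [0.1, -0.1, 0.3]
width: 87.7
t: 17.0
ee_pos: [413.9, -180.7, 108.3]
orientation: [2.174, 2.26, 0.003]
ft_force: [-0.5, -0.5, 0.0]
width: 87.8
-> (413.26650915728715, -178.5824626475271, 66.0, 0.0326)
   T [2.2, -0.8, 42.3] R [0.005, 0.003, 0.006]
```

```bash

python3 -m jog '{"translation":[[2,0,20],[2,0,41],[2,0,41],[2,8,41],[2,15,41]],"delta_rot":[[0,0,0],[0,0,0],[0,0,0],[0,0,0],[0,0,0]],"hand":[1,1,1,1,1]}'
python3 -m jog '{"translation":[[0,5,0],[0,10,0],[0,15,0],[0,20,0],[0,26,0]],"delta_rot":[[0,0,0],[0,0,0],[0,0,0],[0,0,0],[0,0,0]],"hand":[1,1,1,1,1]}'
python3 -m jog '{"translation":[[0,0,0],[0,0,-20],[0,0,-60],[0,-5,-105],[0,-5,-150]],"delta_rot":[[0,0,0],[0,0,0],[0,0,0],[0,0,0],[0,0,0]],"hand":[1,1,1,1,1]}'
python3 - <<'E'
from h import *
plan([(*S(-60,130,220),YS),(*S(-60,130,105),YS),(*S(43,130,105),YS)])
E
```

```text
t: 17.5
ee_pos: [427.3, -177.3, 66.0]
orientation: [2.178, 2.262, 0.001]
ft_force: [-4.8, -0.5, 4.0]
width: 87.6
t: 18.0
ee_pos: [453.0, -176.2, 65.4]
orientation: [2.178, 2.263, 0.001]
ft_force: [-1.0, -0.6, -0.2]
width: 87.7
t: 18.5
ee_pos: [446.1, -176.0, 216.5]
orientation: [-2.178, -2.262, 0.001]
ft_force: [0.7, -0.3, -0.3]
width: 87.8
-> (450.2657531977338, 82.76272276906991, 220.0, 0.0326)
   T [129.2, 7.0, -1.7] R [-0.001, -0.0, 0.003]
   T [129.2, 6.6, -1.7] R [-0.001, -0.0, 0.003]
-> (450.2657531977338, 82.76272276906991, 105.0, 0.0326)
   T [0.0, 0.0, 115.0] R [0.0, 0.0, 0.0]
-> (553.2109991621451, 86.12074798143416, 105.0, 0.0326)
   T [0.0, 103.0, 0.0] R [0.0, 0.0, 0.0]
```

```bash

python3 -m jog '{"translation":[[40,2,0],[80,4,0],[129,7,-1],[129,7,-1]],"delta_rot":[[0,0,0],[0,0,0],[0,0,0],[0,0,0]],"hand":[1,1,1,1]}'
python3 -m jog '{"translation":[[40,2,0],[80,4,0],[129,7,-1],[129,7,-1],[129,7,-1]],"delta_rot":[[0,0,0],[0,0,0],[0,0,0],[0,0,0],[0,0,0]],"hand":[1,1,1,1,1]}'
python3 - <<'E'
from h import *
snap('top','t6.png',(205,160,385,295),4.4)
plan([(*S(-60,130,105),YS),(*S(43,130,105),YS)])
E
```

```text
t: 18.9
ee_pos: [448.8, -42.9, 216.5]
orientation: [-2.173, -2.268, -0.001]
ft_force: [-0.4, -0.2, -0.7]
width: 87.6
t: 19.4
ee_pos: [451.2, 82.4, 217.1]
orientation: [2.176, 2.266, -0.001]
ft_force: [0.6, -1.1, -0.5]
width: 88.2
-> (450.2657531977338, 82.76272276906991, 105.0, 0.0326)
   T [1.3, -0.8, 112.1] R [-0.0, 0.001, 0.006]
-> (553.2109991621451, 86.12074798143416, 105.0, 0.0326)
   T [0.0, 103.0, 0.0] R [0.0, 0.0, 0.0]
```

View pics/t6.png

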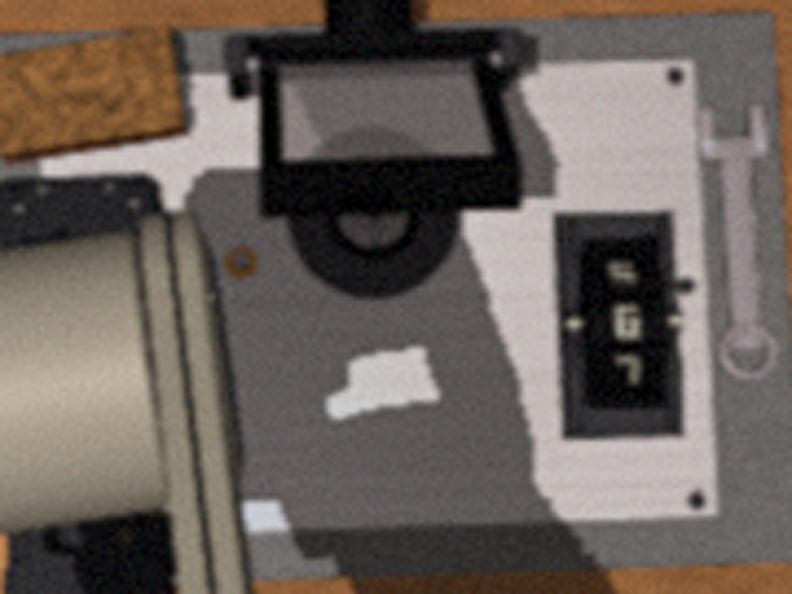

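The wheel shows 5, 6, 7 with 6 at the pointers (625,322). Now I lock the lever.

```bash

python3 -m jog '{"translation":[[0,0,40],[0,0,80],[0,0,112],[0,0,112],[0,0,112]],"delta_rot":[[0,0,0],[0,0,0],[0,0,0],[0,0,0],[0,0,0]],"hand":[1,1,1,1,1]}'
python3 -m jog '{"translation":[[0,15,0],[0,30,0],[0,45,0],[0,60,0],[0,70,0]],"delta_rot":[[0,0,0],[0,0,0],[0,0,0],[0,0,0],[0,0,0]],"hand":[1,1,1,1,1]}'
python3 -m jog '{"translation":[[0,10,0],[0,20,0],[0,28,0],[0,34,0],[0,34,0]],"delta_rot":[[0,0,0],[0,0,0],[0,0,0],[0,0,0],[0,0,0]],"hand":[1,1,1,1,1]}'
python3 - <<'E'
from h import *
print(get_obs()['ee_pos'])
plan([(*S(20,130,105),YS)])
E
```

```text
t: 19.95
ee_pos: [451.2, 80.7, 105.4]
orientation: [-2.181, -2.26, 0.002]
ft_force: [-0.6, 0.5, -0.2]
width: 87.4
t: 20.45
ee_pos: [523.5, 84.3, 107.7]
orientation: [2.178, 2.261, 0.005]
ft_force: [-0.8, -0.3, 0.7]
width: 87.9
t: 20.95
ee_pos: [555.7, 86.1, 105.2]
orientation: [2.179, 2.263, 0.0]
ft_force: [-0.1, 0.1, -0.3]
width: 87.8
[555.73329458  86.08546551 105.18723152]
-> (530.2232257914512, 85.37089769129457, 105.0, 0.0326)
   T [0.3, -25.5, 0.2] R [0.0, 0.0, 0.005]
```

```bash

python3 -m jog '{"translation":[[0,-22,0],[0,-22,-5],[0,-22,-50],[0,-22,-100],[0,-22,-150]],"delta_rot":[[0,0,0],[0,0,0],[0,0,0],[0,0,0],[0,0,0]],"hand":[1,1,1,1,1]}'
python3 -m jog '{"translation":[[0,0,-5],[0,0,-10],[0,0,-10]],"delta_rot":[[0,0,0],[0,0,0],[0,0,0]],"hand":[-1,-1,-1]}'
python3 - <<'E'
from h import *
w=[(*S(97,0,268),YS),(*S(97,0,208),YS)]
for a in (1.1,.9,.7,.5,.3,.15,.0):
    # contact at s=118 on upper face (3.5 above axis plane), tool half-depth 13.5
    x=115-118*np.cos(a)+3.5*np.sin(a)+13.5; z=100+118*np.sin(a)+3.5*np.cos(a)
    w.append((*[round(v,1) for v in S(x,0,z-2)],YS))
plan(w)
E
```

```text
t: 21.45
ee_pos: [533.2, 85.2, 257.3]
orientation: [-2.178, -2.263, 0.001]
ft_force: [0.9, -0.8, 0.6]
width: 87.7
t: 21.75
ee_pos: [532.9, 85.2, 265.0]
orientation: [-2.179, -2.263, 0.001]
ft_force: [0.3, -0.5, -0.4]
width: 67.5
-> (611.4205774115194, -42.04962691085504, 268.0, 0.0326)
   T [-130.1, 73.6, -3.1] R [-0.001, 0.0, 0.005]
-> (611.4205774115194, -42.04962691085504, 208.0, 0.0326)
   T [0.0, 0.0, 60.0] R [0.0, 0.0, 0.0]
-> (592.5, -42.7, 204.8, 0.0326)
   T [-0.0, -18.9, 3.2] R [0.0, 0.0, 0.0]
-> (572.3, -43.3, 192.6, 0.0326)
   T [0.1, -20.2, 12.2] R [0.0, 0.0, 0.0]
-> (555.0, -43.9, 176.7, 0.0326)
   T [-0.0, -17.3, 15.9] R [0.0, 0.0, 0.0]
-> (541.1, -44.3, 157.6, 0.0326)
   T [0.1, -13.9, 19.1] R [0.0, 0.0, 0.0]
-> (531.3, -44.7, 136.2, 0.0326)
   T [-0.1, -9.8, 21.4] R [0.0, 0.0, 0.0]
-> (526.8, -44.8, 119.1, 0.0326)
   T [0.0, -4.5, 17.1] R [0.0, 0.0, 0.0]
-> (525.0, -44.9, 101.5, 0.0326)
   T [-0.0, -1.8, 17.6] R [0.0, 0.0, 0.0]
```

```bash

python3 -m jog '{"translation":[[-40,23,-3],[-80,45,-3],[-120,68,-3],[-130,74,-3],[-130,74,-3]],"delta_rot":[[0,0,0],[0,0,0],[0,0,0],[0,0,0],[0,0,0]],"hand":[-1,-1,-1,-1,-1]}'
python3 -m jog '{"translation":[[0,0,30],[0,0,60],[0,0,60],[0,-10,62],[0,-19,63]],"delta_rot":[[0,0,0],[0,0,0],[0,0,0],[0,0,0],[0,0,0]],"hand":[-1,-1,-1,-1,-1]}'
python3 -m jog '{"translation":[[0,-10,6],[0,-20,12],[0,-29,20],[0,-37.5,28],[0,-44,36]],"delta_rot":[[0,0,0],[0,0,0],[0,0,0],[0,0,0],[0,0,0]],"hand":[-1,-1,-1,-1,-1]}'
python3 - <<'E'
from h import *
w=[]
for a in (.5,.3,.15,.0):
    x=115-118*np.cos(a)+3.5*np.sin(a)+13.5; z=100+118*np.sin(a)+3.5*np.cos(a)
    w.append((*[round(v,1) for v in S(x,0,z-2)],YS))
plan(w)
snap('side','s7.png',(200,120,400,270),4)
E
```

```text
t: 22.25
ee_pos: [611.7, -43.2, 265.9]
orientation: [-2.18, -2.258, 0.004]
ft_force: [-0.1, -0.3, 0.4]
width: 27.3
t: 22.75
ee_pos: [592.6, -41.9, 206.2]
orientation: [2.177, 2.264, 0.001]
ft_force: [-0.2, 0.4, 0.0]
width: 0.8
t: 23.25
ee_pos: [548.1, -44.4, 168.6]
orientation: [-2.179, -2.263, 0.0]
ft_force: [-0.1, 0.6, 0.7]
width: 0.2
-> (541.1, -44.3, 157.6, 0.0326)
   T [0.3, -7.0, 11.0] R [-0.0, 0.0, 0.005]
-> (531.3, -44.7, 136.2, 0.0326)
   T [-0.1, -9.8, 21.4] R [0.0, 0.0, 0.0]
-> (526.8, -44.8, 119.1, 0.0326)
   T [0.0, -4.5, 17.1] R [0.0, 0.0, 0.0]
-> (525.0, -44.9, 101.5, 0.0326)
   T [-0.0, -1.8, 17.6] R [0.0, 0.0, 0.0]
```

View pics/s7.png

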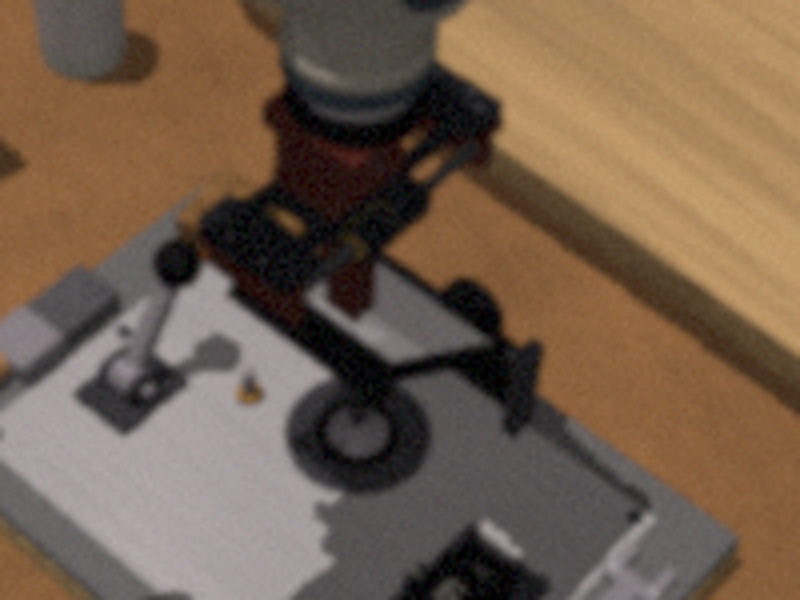

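The lever leans back, so it's locked (ball at 175,262). The guard is coming down under the fingertip. I'll continue to the stop.

```bash

python3 -m jog '{"translation":[[0,-7,11],[0,-12.5,22],[0,-17,32],[0,-19.5,41],[0,-21.5,50]],"delta_rot":[[0,0,0],[0,0,0],[0,0,0],[0,0,0],[0,0,0]],"hand":[-1,-1,-1,-1,-1]}'
python3 -m jog '{"translation":[[0,-1,6],[0,-2,11],[0,-2,14],[0,-2,14]],"delta_rot":[[0,0,0],[0,0,0],[0,0,0],[0,0,0]],"hand":[-1,-1,-1,-1]}'
```

```text
t: 23.8
ee_pos: [527.2, -45.1, 118.3]
orientation: [-2.178, -2.263, 0.001]
ft_force: [-0.4, -0.0, -0.5]
width: 0.3
t: 24.2
ee_pos: [525.6, -45.2, 105.0]
orientation: [-2.179, -2.263, 0.0]
ft_force: [-0.2, -0.8, -0.2]
width: 0.5
```

```bash

for i in 1 2; do :; done
python3 -m jog '{"translation":[[0,0,2],[0,0,2]],"delta_rot":[[0,0,0],[0,0,0]],"hand":[-1,-1]}'
python3 -m jog '{"translation":[[0,0,2],[0,0,2]],"delta_rot":[[0,0,0],[0,0,0]],"hand":[-1,-1]}'
```

```text
t: 24.4
ee_pos: [525.9, -45.2, 103.4]
orientation: [2.179, 2.263, 0.001]
ft_force: [-0.1, 0.5, -0.8]
width: 0.6
t: 24.6
ee_pos: [526.0, -45.2, 103.1]
orientation: [2.178, 2.263, 0.001]
ft_force: [-6.1, 1.4, 19.0]
width: 0.5
```

On the stop: 19 N upward at z 103.1, so the guard is level. I'll lift clear and do a final check.

```bash

python3 -m jog '{"translation":[[0,0,-30],[0,0,-70],[0,0,-110],[0,0,-150],[0,0,-150]],"delta_rot":[[0,0,0],[0,0,0],[0,0,0],[0,0,0],[0,0,0]],"hand":[-1,-1,-1,-1,-1]}'
python3 -m jog '{"translation":[[40,0,-10],[80,0,-20],[120,0,-20],[160,0,-20],[200,0,-20]],"delta_rot":[[0,0,0],[0,0,0],[0,0,0],[0,0,0],[0,0,0]],"hand":[-1,-1,-1,-1,-1]}'
python3 -m jog '{"translation":[[0,-40,0],[0,-80,0],[0,-110,0],[0,-110,0],[0,-110,0]],"delta_rot":[[0,0,0],[0,0,0],[0,0,0],[0,0,0],[0,0,0]],"hand":[-1,-1,-1,-1,-1]}'
python3 - <<'E'
from h import *
o=get_obs();print(o['qvel'],o['ft_force'])
a=optics.get_image('top')[150:300,30:400];b=optics.get_image('side')[70:330,80:400]
cv2.imwrite('pics/f.png',np.vstack([cv2.resize(a,(660,268),interpolation=3),cv2.resize(b,(400,325),interpolation=3).copy() if 0 else cv2.copyMakeBorder(cv2.resize(b,(406,330),interpolation=3),0,0,0,254,0)])[:,:,::-1])
E
```

```text
t: 25.1
ee_pos: [528.9, -45.5, 257.0]
orientation: [2.173, 2.257, 0.01]
ft_force: [0.3, 0.7, -0.0]
width: 0.5
t: 25.6
ee_pos: [517.5, 156.2, 270.7]
orientation: [-2.179, -2.263, 0.001]
ft_force: [0.5, -0.0, 0.2]
width: 0.2
t: 26.1
ee_pos: [408.1, 150.7, 271.3]
orientation: [2.178, 2.264, 0.001]
ft_force: [0.8, 0.5, -1.1]
width: 0.7
[-0.0104785   0.02291505 -0.03697952  0.00019334 -0.00227552 -0.00172467] [ 0.82145582  0.51060666 -1.05061054]
```

View pics/f.png

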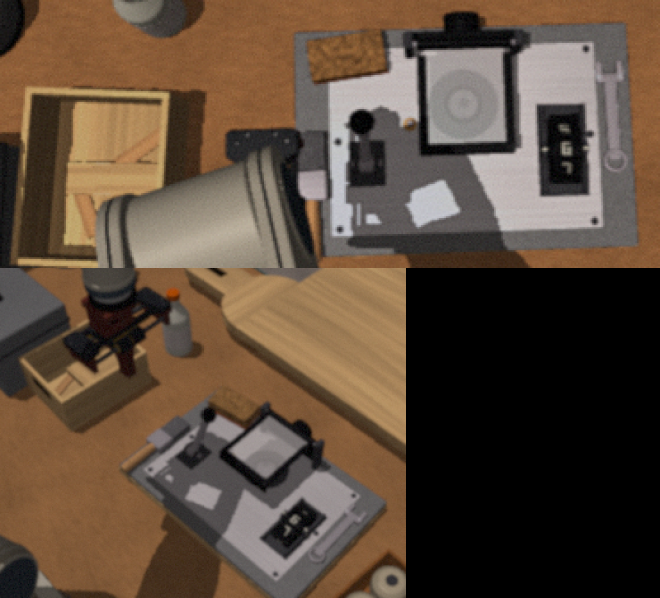

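The final view shows the offcut across the bin at (110,178), the lever leaning back, 6 at the pointers, the guard level over the cutter, and the bystanders in view unmoved. Handing in.

```bash
python3 -c "
from workcell import ctrl;print(ctrl.close_job())"
```

```text
the job is handed in; nothing more can be done
None
```

The job is handed in after about 26 s of robot time, and no verdict is reported. I put the plywood offcut in the scrap bin, pulled the lock lever over and rolled the wheel from 2 to 6 in four ridge strokes. Then I locked the lever again and pressed the guard down onto its stop.

My last pictures and readings showed:
- **Offcut:** it lies across the scrap bin, partly hidden by the arm in the last picture.
- **Wheel:** 6 stands at the pointers. This was clear before locking and agrees, less sharply, in the final picture.
- **Lever:** it leans to the back, which is the locked position.
- **Guard:** it is level over the cutter. The stop pushed back with about 19 N at z = 103 mm.
- **Bystanders:** those in view (wrench, sanding block, brush, glue bottle) stayed where they were. The screw jar was outside the last picture, and the arm never went near it.

No check failed or disagreed. The one weak reading was the blurred figure after the first wheel stroke, settled by the later top view.

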